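# Dry-fit the missing block in a tight row

### The arm

A 6-joint arm with a two-finger parallel gripper is mounted at the origin on the work surface; the furniture and walls round the work are solid. World frame = base frame: x ahead of the robot, y to its left, z up, the work surface at z = 0. Lengths are in m, angles in rad, forces in N, time in s.
With the tool pointing down it reaches from about 0.425 to 0.95 m from the base axis. Payload 14.7 kg.
Tool frame: the origin (TCP) lies at the very end of the fingers, on their centre line; the grasp point (between the pads) lies 19 mm behind it (env.grasp_offset is the distance from the TCP to the grasp point, in m); z points along the fingers, y is the line along which they close (so a half turn about z gives the same grasp; the last joint's range is limited). The gripper opens to 85 mm and grips with 20 to 120 N. Pads are 22 mm wide; open, the fingers measure 114 mm over their backs; the gripper's body (76 mm by 85 mm) begins 54 mm behind the grasp point. The pads swing forward as they close: fully open they stand 13 mm farther back than shut.
Start: joints at [1.086, 0.48, 1.596, -0, 1.065, -0.047], TCP at [0.276, 0.589, 0.195] pointing down, gripper open.
Joint ranges: [-2.75, 2.75], [-0.82, 2.05], [0.23, 2.67], [-1.56, 4.7], [0.09, 2.69], [-2.92, 2.92]. Speed limits (rad/s): [1.89, 1.89, 2.39, 3.01, 3.01, 3.01].

### API

Orientations are given as a unit quaternion [x, y, z, w].
In Python, from bench import env, eyes gives the robot as it stands.
- The arm moves only by the tool drive_tool, never from a script. Its argument "motion" is a list of rows, each a list of 2 entries, a list of its own where there are three numbers: the shift along the world's x, y, z scaled (see below), then the turn about the world's z scaled (see below). A call has 1 to 8 rows; each row shifts and turns the commanded pose from where the row before left it; what a row does not reach is not made up. The controller multiplies each number of a shift by 0.02 m and each number of a turn by 180 degrees. A row lasts 1/8 s, in which the tool goes at most 62.5 mm and 10.7 degrees, less where a joint would pass 70% of its speed; a pose out of reach is approached as far as the arm can. A call with a number of a shift or a turn outside -1 to 1 is refused whole. A call with a gripper value outside its range is refused whole. "fingers" is the opening, from -1 (shut) to 1 (fully open), set as the call begins (left out, the last holds). The fingers move at their own pace and stop on an object; "force" is the grip in N (left out, the last holds). Time passes only in rows, so rows that do not move let the fingers close. It gives the time, the measured TCP pose, the force, the opening and the grip force at its end, in the units of the state.
- env.get_obs(): the state, without advancing time (a new reading comes with each control period).
- eyes.capture(name): name is "scene" or "side" or "wrist"; returns a dict with "frame" (400x640x3 uint8, red, green, blue), "depth" (400x640 float32, m along the optical axis (not along the pixel's ray), 0 where there is no reading), "fx", "fy", "cx", "cy" (pixels), "origin" and "attitude" of the camera in the world. Camera axes: x right, y up, looking along -z (the intrinsics and any distortion apply to the point x, -y, -z); pixel columns grow to the right and rows downward; lengths in m; the calibration is good to about 2 mm. The wrist camera is an equidistant fisheye: a pixel r from the principal point sees the ray r / f radians off the axis. A picture is of the moment at which its call begins.
- env.sign_off(): hands the job in; it is judged then, once.
The state is a dict: "t": time; "qpos": joint angles; "qvel": joint speeds; "joint_efforts": joint torques, N m; "tool_pos": TCP position; "eef_rot": TCP orientation; "ft_force": force on the tool from outside, world axes, zero at the start; "moment": the same for the moment, N m; "finger_gap": opening from 0.0 (shut) to 1.0 (fully open); "grasp_force": force on a finger pad.
Only numpy, scipy, OpenCV 4.12 (cv2) and the standard library are available. Lean on these libraries where they do the work, as an engineer would, in place of code of your own. Each camera call takes 0.05 s, during which the arm holds its last target. There are 200 camera calls.

### The job

In the jig on the bench, gently nudge the row of brown blocks apart at its gap until the pale block will go in, and set the pale block upright into the gap, flat on the board near its centre line, its longer side along the row. Then push the jaw in from behind until the whole row is pressed snug together against the rubber-faced stop and stays squeezed, with no looseness left. Never push or press harder than about 20 newtons (2 kg), and leave the other things on the bench where they lie.

Things in the scene. Friction and masses are not known exactly. Their poses are not given: they have to be found in the camera images.
- jig: Fixed plywood dry-fit board, 370 x 175 x 12 mm, top 12 mm above the bench. Origin: centre of its underside; x along the row, from the dark wooden stop (45 mm high, at -x) to the jaw (at +x), y across, z up. Both long edges carry a rail 10 mm high, inner faces 75 mm from the centre line. The stop was set by hand and is not reported: its pad face is 124 to 136 mm to -x of the origin.
- jaw (a joint): Dark wooden jaw sliding along the jig's x at the row's +x end, 120 mm wide, 47 mm high above the board, with a black knob on top (28 mm wide, to 63 mm). m: 0 most closed (row face 74.5 mm to +x of the jig's origin), 0.036 most open (hard end). Drags with about 5 N and stays where left; the blocks' friction on the board adds up to about 6 N for the whole row.
- jaw_back (a point): Centre of the jaw's back (+x face, away from the row), 32 mm behind its row face, 24 mm above the board; axes as the jig's. Pushed here toward -x the jaw closes.
- block_a_c (a point): Centre of brown hardwood block A, loose on the board next to the stop: 52 mm along its x (along the row), 120 mm along y, 50 mm high. It meets the stop's sprung black rubber pad, which gives about 0.2 mm per N, so where the row becomes snug must be felt.
- block_b_c (a point): Centre of light brown hardwood block B, second in the row, next to A: 46 mm along its x (along the row), 105 mm along y, 50 mm high. Loose.
- block_c_c (a point): Centre of light brown hardwood block C, next to the jaw: 55 mm along its x (along the row), 130 mm along y, 55 mm high. Loose. The gap to be opened is between B and C (about 37 to 56 mm wide at the start).
- pale_c (a point): Centre of the pale, whitish wood block that belongs in the gap: 45 mm along its x, 62 mm along its y, 58 mm high; loose, about 0.1 kg, standing on the bench to the left of the jig. In the row its 62 mm (y) lies along the row, either way round; it can be gripped across its 45 mm.
- rule: Folded wooden rule, 16 x 203 x 15 mm, lying by; origin centre of underside. Leave alone.
- brown: Short brown block, 50 x 66 x 55 mm, not part of the job; origin centre of underside. Leave alone.
- handle: Turned tool handle, 53 x 96 x 18 mm, lying by; origin centre of underside. Leave alone.
Things that resemble listed ones, but are neither listed nor needed, are in the scene too. What is shaped like the part that bears block_c_c but turquoise is not meant.

How it is judged:
By the outcome, as a careful person would: the job done as asked, in the order asked, and still so for the second after the job is handed in, with the robot touching nothing.
It also fails if it takes over 72 s, if anything falls off the work surface, if the arm or the gripper's body presses on something with over 40 N, if the wrist force passes 120 N, or if a joint passes its speed limit or range.

## Working session

There is one attempt and no reset: what is moved stays moved. The work goes in short steps, Python scripts to look and compute and a tool call to move; the robot and the scene stay as the last step left them, time stands still between calls to the robot, and variables do not carry over. Pictures are saved under pics/ and viewed, at most 10 in all, crops included, and the job is handed in when it is done.

Besides the shell and the picture viewer there is one more tool, called after "Emit:" as a command line: name --argument value ..., lists and objects as JSON in quotes. drive_tool: Moves the arm, as the interface text tells. Shifts and turns lie within -1 to 1; 1 stands for 0.02 m of shift or 180 degrees of turn. Its arguments: {"type":"object","properties":{"motion":{"type":"array"},"fingers":{"type":"number"},"force":{"type":"number"}},"required":["motion"]}

```bash
ls; mkdir -p pics
cat > h.py <<'E'
import numpy as np, cv2
from scipy.spatial.transform import Rotation as R
from bench import env, eyes
def cap(n):
    return eyes.capture(n)
def pts(c):
    d=c["depth"]; h,w=d.shape
    u,v=np.meshgrid(np.arange(w),np.arange(h))
    P=np.stack([(u-c["cx"])/c["fx"]*d,-(v-c["cy"])/c["fy"]*d,-d],-1)
    a=np.array(c["attitude"],float)
    M=a if a.shape==(3,3) else R.from_quat(a).as_matrix()
    W=P@M.T+np.array(c["origin"]); W[d==0]=np.nan
    return W
E
python3 - <<'E'
from h import *
for n in("scene","side"):
    c=cap(n); cv2.imwrite(f"pics/{n}0.png",c["frame"][...,::-1]); print(n,c["origin"],c["attitude"],c["fx"],c["cx"],c["cy"])
    np.savez(f"{n}0.npz",W=pts(c),F=c["frame"])
print(env.get_obs())
E
```

```text
pics
scene [-0.22184225 -0.5422498   1.13246749] [ 0.30426572 -0.14616717 -0.41891759  0.84295052] 443.45181250381205 321.28749540770133 201.93106203804354
side [0.27624536 1.07677151 0.71566029] [-0.05276939  0.48926604  0.86784085 -0.06845725] 404.5965012607673 319.9614246346481 200.0337493398648
{'t': 0.1, 'qpos': array([ 1.08638287e+00,  4.80776845e-01,  1.59681715e+00, -1.28017884e-05,
        1.06509983e+00, -4.65920983e-02]), 'qvel': array([ 0.00235823, -0.00075087, -0.00268533,  0.00065842, -0.00066436,
       -0.00143678]), 'joint_efforts': array([ 9.57615193e-04, -9.52247500e+01, -4.31048334e+01, -3.05710355e-04,
        5.24385221e-03,  5.02708599e-05]), 'tool_pos': array([0.27536592, 0.58833211, 0.19402924]), 'eef_rot': array([ 2.17163366e-01,  9.76135118e-01, -5.32764311e-04, -1.39069262e-04]), 'ft_force': array([0.31864177, 0.41647816, 0.34868728]), 'moment': array([ 0.02323957, -0.00950265, -0.01369757]), 'grasp_force': 0.0, 'finger_gap': 0.9986510508894987}
```

View pics/scene0.png

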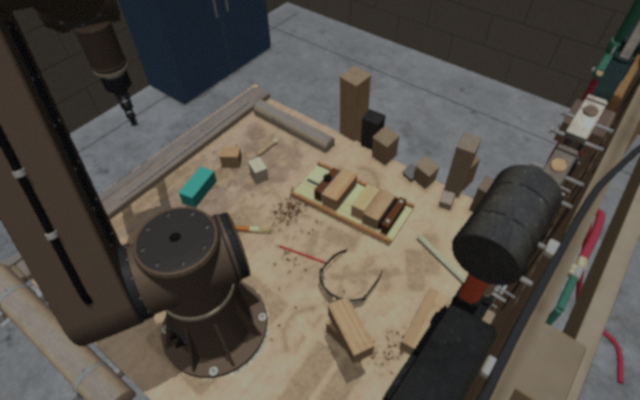

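View pics/side0.png

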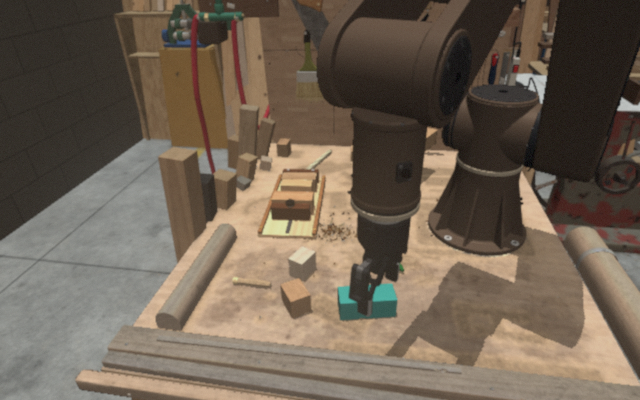

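The scene view shows the jig at about (352,200): knobbed jaw at the left (325,183), stop at the right (395,213), and the pale block at (258,170). The side view shows the pale block at (302,263) and the jig at (295,205).

Run:
```python
from h import *
im=cv2.imread("pics/scene0.png"); a=cv2.resize(im[130:250,220:430],None,fx=3.8,fy=3.8,interpolation=cv2.INTER_CUBIC)
cv2.imwrite("pics/crop1.png",a[:600,:800])
z=np.load("scene0.npz"); W=z["W"]
for u,v in [(258,163),(325,178),(338,187),(375,205),(393,211),(260,176),(355,200),(295,190),(385,237),(412,212),(325,165)]: print(u,v,W[v,u].round(4))
z=np.load("side0.npz"); W=z["W"]
for u,v in [(302,255),(290,195),(298,183),(293,210),(290,232)]: print('side',u,v,W[v,u].round(4))
```

```text
258 163 [0.482  0.2752 0.0593]
325 178 [0.551  0.0432 0.0758]
338 187 [ 0.5511 -0.0088  0.0673]
375 205 [ 0.5633 -0.1418  0.0624]
393 211 [ 0.5805 -0.1971  0.057 ]
260 176 [0.4611 0.2519 0.0279]
355 200 [ 0.5414 -0.0816  0.0642]
295 190 [0.4954 0.1275 0.0098]
385 237 [ 0.5047 -0.2197  0.0237]
412 212 [ 0.6542 -0.2309  0.0029]
325 165 [0.6389 0.1096 0.0226]
side 302 255 [0.4775 0.2799 0.0583]
side 290 195 [ 5.757e-01 -3.000e-04  6.720e-02]
side 298 183 [ 0.5699 -0.0906  0.0621]
side 293 210 [0.5526 0.061  0.0512]
side 290 232 [0.5495 0.1239 0.0133]
```

View pics/crop1.png

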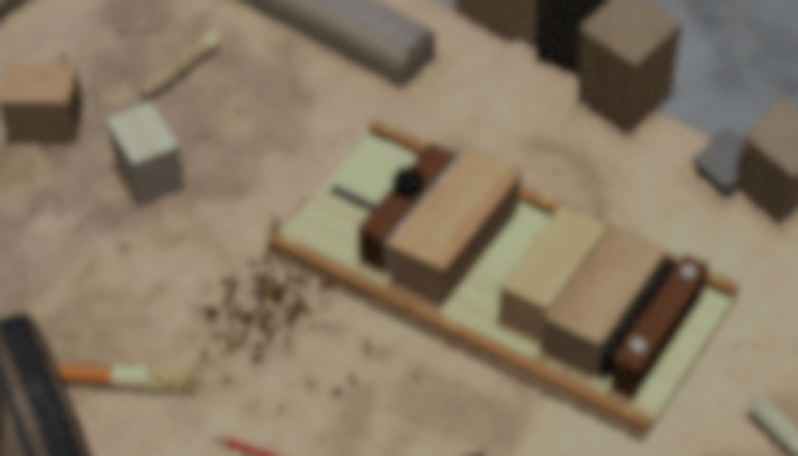

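The crop shows, left to right, the slot, the jaw with its knob, C, the gap, B, A, the black pad and the stop. The pale block at crop (145,150) is rotated relative to the jig. Next I measure the top faces from depth.

```bash
cat >> h.py <<'E'
def clusters(W,zlo,zhi,xr=(0.4,0.75),yr=(-0.3,0.36),res=0.0015,mn=40):
    """rectangles of horizontal patches in a height band: (centre, size, angle)"""
    P=W.reshape(-1,3); k=(P[:,2]>zlo)&(P[:,2]<zhi)&(P[:,0]>xr[0])&(P[:,0]<xr[1])&(P[:,1]>yr[0])&(P[:,1]<yr[1]); P=P[k]
    g=np.zeros((int((xr[1]-xr[0])/res)+1,int((yr[1]-yr[0])/res)+1),np.uint8)
    g[((P[:,0]-xr[0])/res).astype(int),((P[:,1]-yr[0])/res).astype(int)]=255
    g=cv2.morphologyEx(g,cv2.MORPH_CLOSE,np.ones((3,3),np.uint8))
    n,l,s,c=cv2.connectedComponentsWithStats(g)
    out=[]
    for i in range(1,n):
        if s[i,4]<mn: continue
        q=np.argwhere(l==i).astype(np.float32); (a,b),(w,h),t=cv2.minAreaRect(q)
        out.append((np.array([xr[0]+(a+.5)*res,yr[0]+(b+.5)*res]).round(4),(round(w*res+res,4),round(h*res+res,4)),round(t,1),int(s[i,4])))
    return out
E
python3 - <<'E'
from h import *
for n in("scene","side"):
    W=np.load(n+"0.npz")["W"]
    for b in ((0.015,0.026),(0.052,0.0575),(0.0575,0.0648),(0.0648,0.072)):
        print(n,b)
        for r in clusters(W,*b,mn=100): print('  ',r)
# refined: fit jig edges using all pts z>.008
W=np.load("scene0.npz")["W"]
P=W.reshape(-1,3);k=(P[:,2]>.016)&(P[:,2]<.026)&(P[:,0]>.44)&(P[:,0]<.72)&(P[:,1]>-.28)&(P[:,1]<.18)
print(cv2.minAreaRect(P[k][:,:2].astype(np.float32)*1000))
E
```

```text
scene (0.015, 0.026)
   (array([0.4767, 0.1038]), (0.0159, 0.0448), 4.8, 115)
   (array([ 0.492 , -0.0801]), (0.0196, 0.321), 4.2, 1059)
scene (0.052, 0.0575)
scene (0.0575, 0.0648)
   (array([0.526 , 0.0395]), (0.0574, 0.0252), 48.0, 132)
   (array([ 0.5751, -0.1253]), (0.1222, 0.1008), 3.9, 2346)
scene (0.0648, 0.072)
   (array([ 0.5484, -0.0106]), (0.0398, 0.1087), 70.8, 411)
   (array([ 0.5268, -0.0172]), (0.0375, 0.0525), 90.0, 291)
side (0.015, 0.026)
   (array([0.5389, 0.0593]), (0.0649, 0.0128), 9.5, 100)
   (array([0.706 , 0.3053]), (0.1095, 0.006), 90.0, 119)
side (0.052, 0.0575)
   (array([0.7352, 0.2933]), (0.1275, 0.0255), 90.0, 573)
side (0.0575, 0.0648)
   (array([0.485 , 0.2839]), (0.0358, 0.0439), 51.8, 224)
side (0.0648, 0.072)
((608.706787109375, -37.630126953125), (286.4273376464844, 393.3889465332031), 10.40832233428955)
```

Emit:
drive_tool --motion '[[[0.6,-0.98,0.2],0],[[0.6,-0.98,0.2],0],[[0.6,-0.98,0.2],0],[[0.6,-0.98,0.2],0],[[0.6,-0.98,0.2],0],[[0.6,-0.98,0.2],0],[[0.6,-0.98,0.2],0],[[0.6,-0.98,0.2],0]]'

```text
t: 1.1
tool_pos: [0.3723, 0.4305, 0.2269]
eef_rot: [0.217, 0.976, 0.0, 0.0]
ft_force: [0.2, -0.8, 0.8]
finger_gap: 1.004
grasp_force: 0.0
```

Emit:
drive_tool --motion '[[[0.6,-0.98,0],0],[[0.6,-0.98,0],0],[[0.6,-0.98,0],0],[[0.6,-0.98,0],0],[[0.6,-0.98,0],0],[[0.6,-0.98,0],0],[[0,0,0],0],[[0,0,0],0]]'

```text
t: 2.1
tool_pos: [0.4435, 0.3142, 0.2267]
eef_rot: [0.217, 0.976, 0.0, -0.0]
ft_force: [0.7, -0.2, 0.3]
finger_gap: 1.0
grasp_force: 0.0
```

```bash
cat >> h.py <<'E'
def fpts(c):
    """wrist fisheye: world point of every pixel from depth along the axis"""
    d=c["depth"]; h,w=d.shape
    u,v=np.meshgrid(np.arange(w),np.arange(h))
    x=(u-c["cx"])/c["fx"]; y=(v-c["cy"])/c["fy"]; t=np.hypot(x,y); s=np.where(t>1e-9,np.tan(np.minimum(t,1.5))/np.maximum(t,1e-9),1)
    P=np.stack([x*s*d,-y*s*d,-d],-1)
    W=P@R.from_quat(c["attitude"]).as_matrix().T+np.array(c["origin"]); W[d==0]=np.nan
    return W
def yaw():
    o=env.get_obs(); m=R.from_quat(o["eef_rot"]).as_matrix(); return np.degrees(np.arctan2(m[1,1],m[0,1]))
E
python3 - <<'E'
from h import *
c=cap("wrist"); cv2.imwrite("pics/w1.png",c["frame"][...,::-1]); np.savez("w1.npz",W=fpts(c),F=c["frame"])
print(c["origin"],c["attitude"],c["fx"],c["cx"],c["cy"]); o=env.get_obs(); print(o["t"],o["tool_pos"],yaw())
W=fpts(c)
for b in ((0.003,0.016),(0.0165,0.03),(0.052,0.0648),(0.06,0.0648),(0.0648,0.072)):
    print(b)
    for r in clusters(W,*b,mn=100): print('  ',r)
E
```

```text
[0.37402406 0.34671293 0.40515452] [-0.12820501 -0.08197733  0.53046279  0.8339379 ] 309.70691628693146 320.16399448692925 199.48553603560134
2.15 [0.44335021 0.31448441 0.22667482] 64.91496292053236
(0.003, 0.016)
   (array([0.4296, 0.0871]), (0.0646, 0.0646), 19.8, 818)
   (array([ 0.5086, -0.0466]), (0.0581, 0.3781), 10.1, 2080)
   (array([ 0.4821, -0.0241]), (0.0047, 0.1505), 4.8, 138)
   (array([0.5803, 0.1012]), (0.0946, 0.1239), 87.1, 2359)
   (array([0.5951, 0.3449]), (0.0208, 0.1022), 87.3, 612)
   (array([0.7028, 0.2543]), (0.1965, 0.0061), 89.2, 270)
(0.0165, 0.03)
   (array([ 0.4905, -0.0529]), (0.0156, 0.3705), 4.8, 1909)
   (array([0.5793, 0.3456]), (0.0118, 0.052), 83.7, 172)
   (array([0.6397, 0.1008]), (0.0153, 0.0901), 3.9, 451)
   (array([ 0.6576, -0.1118]), (0.0143, 0.0805), 5.7, 326)
   (array([0.7032, 0.2572]), (0.1875, 0.0071), 89.2, 297)
(0.052, 0.0648)
   (array([0.4774, 0.2769]), (0.0637, 0.0486), 66.8, 1254)
   (array([0.5112, 0.0201]), (0.0742, 0.0237), 85.4, 238)
   (array([ 0.5218, -0.1557]), (0.0128, 0.0459), 14.0, 136)
   (array([ 0.5305, -0.201 ]), (0.027, 0.024), 90.0, 191)
   (array([0.7305, 0.3087]), (0.0253, 0.0739), 4.8, 488)
(0.06, 0.0648)
   (array([ 0.523 , -0.1581]), (0.0117, 0.0408), 14.0, 106)
(0.0648, 0.072)
   (array([0.5095, 0.0053]), (0.0315, 0.021), 90.0, 201)
```

View pics/w1.png

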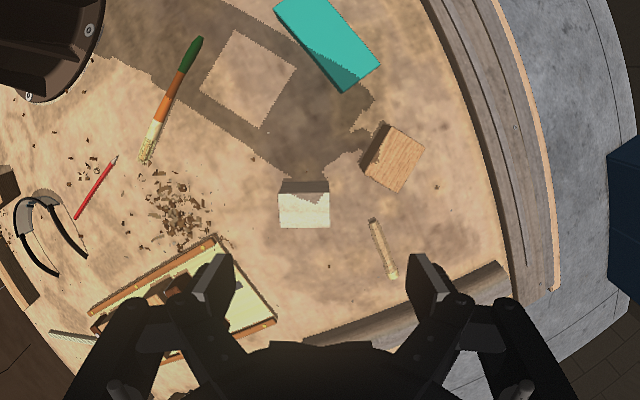

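The wrist view shows the pale block's top at (304,205) with its long side horizontal, and the jig at lower left. The depth fit puts the pale block at (0.477,0.277). Next I shut the fingers and look at the jig from above.

Emit:
drive_tool --motion '[[[0.26,-0.98,0.1],-0.014],[[0.26,-0.98,0.1],-0.014],[[0.26,-0.98,0.1],-0.014],[[0.26,-0.98,0.1],-0.014],[[0.26,-0.98,0.1],-0.014],[[0.26,-0.98,0.1],-0.014],[[0.26,-0.98,0.1],-0.014],[[0.26,-0.98,0.1],-0.014]]' --fingers -1 --force 20

```text
t: 3.15
tool_pos: [0.4852, 0.1558, 0.2428]
eef_rot: [0.386, 0.922, -0.0, 0.0]
ft_force: [-0.1, -0.1, 0.1]
finger_gap: -0.003
grasp_force: 0.0
```

Emit:
drive_tool --motion '[[[0.26,-0.98,0.1],-0.014],[[0.26,-0.98,0.1],-0.014],[[0.26,-0.98,0.1],-0.014],[[0.26,-0.98,0.1],-0.014],[[0.26,-0.98,0.1],-0.014],[[0.26,-0.98,0.1],-0.014],[[0.26,-0.98,0.1],-0.014],[[0.26,-0.98,0.1],-0.014]]'

```text
t: 4.15
tool_pos: [0.5266, -0.0009, 0.2588]
eef_rot: [0.542, 0.841, -0.0, 0.0]
ft_force: [1.2, 0.2, -0.2]
finger_gap: 0.002
grasp_force: 0.0
```

Emit:
drive_tool --motion '[[[0.26,-0.98,0],-0.014],[[0.26,-0.98,0],-0.014],[[0.26,-0.98,0],-0.014],[[0.26,-0.98,0],-0.014],[[0.26,-0.98,0],-0.014],[[0.26,-0.98,0],-0.014],[[0,0,0],-0.014],[[0,0,0],-0.014]]'

```text
t: 5.15
tool_pos: [0.5581, -0.1179, 0.2585]
eef_rot: [0.68, 0.733, -0.0, -0.0]
ft_force: [0.6, 0.4, 0.5]
finger_gap: -0.002
grasp_force: 0.0
```

Run:
```python
from h import *
c=cap("wrist"); cv2.imwrite("pics/w2.png",c["frame"][...,::-1]); W=fpts(c); np.savez("w2.npz",W=W,F=c["frame"])
o=env.get_obs(); print(c["origin"],o["t"],o["tool_pos"],yaw())
for b in ((0.0165,0.03),(0.052,0.0648),(0.0648,0.072)):
    print(b)
    for r in clusters(W,*b,mn=100): print('  ',r)
```

```text
[ 0.55268628 -0.04124356  0.43690938] 5.2 [ 0.55812853 -0.11770802  0.2585008 ] 4.124183915153676
(0.0165, 0.03)
   (array([ 0.4919, -0.0675]), (0.0161, 0.3439), 4.8, 1909)
   (array([ 0.6525, -0.0526]), (0.0162, 0.3456), 4.8, 1918)
(0.052, 0.0648)
   (array([0.5626, 0.0308]), (0.1295, 0.0611), 5.0, 1733)
   (array([ 0.5845, -0.1971]), (0.1313, 0.0259), 4.1, 1358)
   (array([ 0.5762, -0.1238]), (0.122, 0.1016), 5.2, 4960)
   (array([ 0.5804, -0.015 ]), (0.0662, 0.0318), 4.2, 225)
(0.0648, 0.072)
   (array([ 0.5668, -0.0034]), (0.1315, 0.0571), 4.1, 3123)
```

View pics/w2.png

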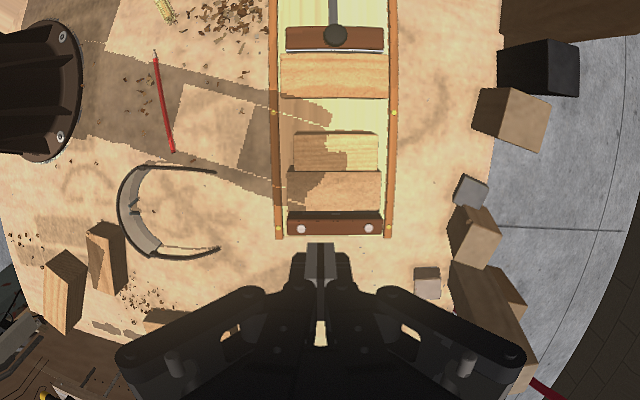

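The jig is seen from above: jaw (335,38), C (335,75), gap (335,115), B (335,150), A (335,190), stop (335,222). There is no obstacle nearby. Now I take a profile along the row.

```bash
cat >> h.py <<'E'
TH=np.radians(4.5); U=np.array([-np.sin(TH),np.cos(TH)]); V=np.array([-np.cos(TH),-np.sin(TH)]); O=np.array([0.5722,-0.060])
def st(p): return (np.asarray(p)[...,:2]-O)@np.stack([U,V],1)
def prof(W,tc=0.0,tw=0.03):
    P=W.reshape(-1,3); P=P[np.isfinite(P[:,2])]; q=st(P); k=(abs(q[:,1]-tc)<tw)&(q[:,0]>-.2)&(q[:,0]<.16); s=q[k,0]; z=P[k,2]
    e=np.arange(-.2,.16,.002); i=np.digitize(s,e)
    zz=[np.median(z[i==j]) if (i==j).any() else np.nan for j in range(1,len(e))]
    o=[];st0=0
    for j in range(1,len(zz)+1):
        if j==len(zz) or not abs(zz[j]-zz[j-1])<.0025:
            o.append((round(e[st0]*1000),round(e[j]*1000),round(np.nanmean(zz[st0:j])*1000,1))); st0=j
    return o
E
python3 - <<'E'
from h import *
W=np.load("w2.npz")["W"]
for tc in(-.04,0,.04): print(tc,prof(W,tc,.008))
P=W.reshape(-1,3); q=st(P)
for nm,lo,hi,zl,zh in (("railL",-.18,.15,.017,.026),):
  for sg in(-1,1):
    k=(P[:,2]>zl)&(P[:,2]<zh)&(sg*q[:,1]>.07)&(sg*q[:,1]<.095); print(np.percentile(q[k,0],[.5,99.5]),np.polyfit(q[k,0],q[k,1],1))
k=(P[:,2]>.009)&(P[:,2]<.015)&(abs(q[:,1])<.07); print("board s",np.percentile(q[k,0],[.5,99.5]))
# board end at jaw side per w1
W1=np.load("w1.npz")["W"];P=W1.reshape(-1,3); q=st(P);k=(P[:,2]>.0075)&(P[:,2]<.015)&(abs(q[:,1])<.07)&(abs(q[:,0])<.25); print("board s w1",np.percentile(q[k,0],[.5,99.5]))
E
```

```text
-0.04 [(-200, -176, np.float64(-1.0)), (-176, -174, np.float64(nan)), (-174, -172, np.float64(nan)), (-172, -168, np.float64(11.6)), (-168, -166, np.float64(nan)), (-166, -164, np.float64(nan)), (-164, -162, np.float64(nan)), (-162, -160, np.float64(nan)), (-160, -158, np.float64(nan)), (-158, -156, np.float64(nan)), (-156, -154, np.float64(nan)), (-154, -152, np.float64(nan)), (-152, -150, np.float64(nan)), (-150, -128, np.float64(56.6)), (-128, -126, np.float64(49.2)), (-126, -124, np.float64(40.4)), (-124, -118, np.float64(48.6)), (-118, -116, np.float64(nan)), (-116, -114, np.float64(nan)), (-114, -58, np.float64(61.1)), (-58, -46, np.float64(387.4)), (-46, -42, np.float64(381.2)), (-42, -16, np.float64(61.1)), (-16, -14, np.float64(53.3)), (-14, 28, np.float64(11.2)), (28, 84, np.float64(65.9)), (84, 86, np.float64(nan)), (86, 90, np.float64(50.2)), (90, 122, np.float64(57.8)), (122, 124, np.float64(nan)), (124, 126, np.float64(nan)), (126, 128, np.float64(nan)), (128, 130, np.float64(nan)), (130, 132, np.float64(nan)), (132, 158, np.float64(11.3))]
0 [(-200, -176, np.float64(-1
[... 2162 characters left out ...]
p.float64(29.8)), (-14, 28, np.float64(10.9)), (28, 30, np.float64(35.8)), (30, 84, np.float64(66.1)), (84, 86, np.float64(63.1)), (86, 88, np.float64(46.5)), (88, 90, np.float64(53.0)), (90, 122, np.float64(57.9)), (122, 124, np.float64(nan)), (124, 126, np.float64(nan)), (126, 128, np.float64(nan)), (128, 130, np.float64(nan)), (130, 132, np.float64(nan)), (132, 158, np.float64(11.3))]
[-0.16845122  0.17044163] [ 0.00407173 -0.0805017 ]
[-0.16994676  0.16810148] [0.00423405 0.08040194]
board s [-0.17054985  0.17160335]
board s w1 [-0.23765965  0.19819903]h.py:46: RuntimeWarning: Mean of empty slice
  o.append((round(e[st0]*1000),round(e[j]*1000),round(np.nanmean(zz[st0:j])*1000,1))); st0=j
```

Emit:
drive_tool --motion '[[[0.17,0.8,0],0.003],[[0.17,0.8,0],0],[[0.17,0.82,0],0],[[0.17,0.82,-0.98],0],[[0,0,-0.98],0],[[0,0,-0.98],0],[[0,0,-0.98],0],[[0,0,0],0]]'

```text
t: 6.2
tool_pos: [0.5708, -0.051, 0.1791]
eef_rot: [0.675, 0.737, -0.001, -0.001]
ft_force: [-1.1, 0.2, -0.4]
finger_gap: -0.004
grasp_force: 0.0
```

Emit:
drive_tool --motion '[[[0,0,-0.98],0],[[0,0,-0.98],0],[[0,0,-0.98],0],[[0,0,-0.98],0],[[0,0,0],0],[[0,0,0],0]]'

```text
t: 6.95
tool_pos: [0.5723, -0.0519, 0.1029]
eef_rot: [0.676, 0.737, 0.0, 0.0]
ft_force: [-0.1, 0.7, -0.2]
finger_gap: -0.003
grasp_force: 0.0
```

Emit:
drive_tool --motion '[[[0,0,-0.98],0],[[0,0,-0.98],0],[[0,0,-0.98],0],[[0,0,-0.98],0],[[0,0,0],0],[[-0.02,0.25,0],0],[[-0.01,0.125,0],0],[[0,0,0],0]]'

```text
t: 7.95
tool_pos: [0.5713, -0.0443, 0.0241]
eef_rot: [0.676, 0.737, 0.0, 0.0]
ft_force: [0.0, 1.3, -0.3]
finger_gap: -0.001
grasp_force: 0.0
```

Emit:
drive_tool --motion '[[[-0.01,0.12,0],0],[[-0.01,0.12,0],0],[[-0.01,0.12,0],0]]'

```text
t: 8.32
tool_pos: [0.5706, -0.0375, 0.0236]
eef_rot: [0.676, 0.737, 0.0, 0.0]
ft_force: [-1.1, -5.8, 4.7]
finger_gap: 0.003
grasp_force: 2.9
```

Emit:
drive_tool --motion '[[[-0.01,0.12,0],0],[[-0.01,0.12,0],0],[[-0.01,0.12,0],0]]'

```text
t: 8.7
tool_pos: [0.57, -0.0307, 0.0236]
eef_rot: [0.676, 0.737, -0.0, 0.0]
ft_force: [-0.2, -8.7, 3.7]
finger_gap: 0.002
grasp_force: 4.4
```

Emit:
drive_tool --motion '[[[-0.01,0.12,0],0],[[-0.01,0.12,0],0],[[-0.01,0.12,0],0]]'

```text
t: 9.07
tool_pos: [0.5694, -0.0235, 0.0236]
eef_rot: [0.676, 0.737, -0.0, 0.0]
ft_force: [-1.0, -9.5, 4.5]
finger_gap: -0.002
grasp_force: 4.4
```

Emit:
drive_tool --motion '[[[-0.01,0.12,0],0],[[-0.01,0.12,0],0],[[-0.01,0.12,0],0]]'

```text
t: 9.45
tool_pos: [0.5688, -0.0163, 0.0236]
eef_rot: [0.676, 0.737, -0.0, 0.0]
ft_force: [-0.5, -9.5, 3.7]
finger_gap: -0.001
grasp_force: 4.4
```

Emit:
drive_tool --motion '[[[0.02,-0.3,0],0],[[0.02,-0.3,0],0],[[0,0,0.98],0],[[0,0,0.98],0],[[0,0,0.98],0],[[0,0,0.98],0],[[0,-0.9,0.98],0],[[0,-0.9,0.98],0]]'

```text
t: 10.45
tool_pos: [0.5691, -0.0644, 0.1415]
eef_rot: [0.676, 0.737, -0.0, -0.0]
ft_force: [0.7, -0.1, 0.3]
finger_gap: -0.003
grasp_force: 0.0
```

Emit:
drive_tool --motion '[[[0,-0.9,0.98],0],[[0,-0.9,0.98],0],[[0,-0.9,0.98],0],[[0,0,0.9],0],[[0,0,0],0],[[0,0,0],0]]' --fingers 1

```text
t: 11.2
tool_pos: [0.5689, -0.1177, 0.2171]
eef_rot: [0.676, 0.737, -0.0, -0.0]
ft_force: [0.3, -0.6, -0.0]
finger_gap: 0.999
grasp_force: 0.0
```

```bash
cat >> h.py <<'E'
def bands(W):
    """row faces (mm along s) of things by top height, and their rectangles"""
    for b in ((0.052,0.0595),(0.0595,0.0635),(0.064,0.0685)):
        for r in clusters(W,*b,mn=150):
            print(b,r,'s,t',(st(r[0])*1000).round(1))
E
python3 - <<'E'
from h import *
c=cap("wrist"); cv2.imwrite("pics/w3.png",c["frame"][...,::-1]); W=fpts(c)
o=env.get_obs(); print(c["origin"],o["t"],o["tool_pos"],yaw())
bands(W); 
for tc in(-.05,-.035,0,.035,.05): print(tc,[(int(a),int(b),float(z)) for a,b,z in prof(W,tc,.006) if b-a>6])
E
```

```text
[ 0.562568   -0.04120039  0.39553555] 11.25 [ 0.56879089 -0.11759423  0.21690477] 4.985119558051159
(0.052, 0.0595) (array([0.562 , 0.0654]), (0.1228, 0.0326), 5.1, 1297) s,t [125.8   0.3]
(0.052, 0.0595) (array([ 0.5842, -0.1972]), (0.1312, 0.0268), 3.8, 1360) s,t [-137.7   -1.2]
(0.052, 0.0595) (array([ 0.5763, -0.1223]), (0.119, 0.0164), 5.3, 210) s,t [-62.4   0.8]
(0.0595, 0.0635) (array([ 0.5763, -0.1239]), (0.1208, 0.1004), 4.5, 4869) s,t [-64.    0.9]
(0.064, 0.0685) (array([0.5641, 0.0247]), (0.1321, 0.0629), 5.2, 3172) s,t [85.1  1.4]
-0.05 [(-200, -178, -1.0), (-152, -128, 56.9), (-114, -70, 61.1), (-64, -54, 320.6), (-42, -16, 60.8), (-14, 54, 11.2), (56, 110, 66.0), (112, 142, 58.0)]
-0.035 [(-200, -176, -0.8), (-152, -128, 55.7), (-114, -68, 61.2), (-60, -50, 291.9), (-38, -16, 61.1), (-14, 54, 11.1), (56, 110, 66.0), (112, 142, 58.0)]
0 [(-200, -176, -0.8), (-150, -128, 55.8), (-124, -116, 48.9), (-114, -62, 60.9), (-60, -50, 61.1), (-36, -16, 61.1), (-14, 54, 11.1), (56, 110, 65.9), (116, 134, 74.2)]
0.035 [(-200, -176, -0.8), (-150, -128, 56.0), (-114, -50, 60.9), (-38, -16, 61.1), (-14, 54, 11.1), (56, 110, 66.2), (110, 140, 57.8)]
0.05 [(-200, -176, -0.8), (-150, -128, 56.4), (-114, -70, 61.0), (-56, -46, 295.5), (-40, -16, 60.9), (-14, 54, 11.1), (56, 110, 66.1), (110, 142, 57.8)]h.py:46: RuntimeWarning: Mean of empty slice
  o.append((round(e[st0]*1000),round(e[j]*1000),round(np.nanmean(zz[st0:j])*1000,1))); st0=j
```

The gap is now 70 mm (s −15 to 55), so the pale block belongs at about s = 20. I move to the pale block and measure it from near.

Emit:
drive_tool --motion '[[[-0.22,0.98,0],-0.008],[[-0.22,0.98,0],-0.008],[[-0.22,0.98,0],-0.008],[[-0.22,0.98,0],-0.008],[[-0.22,0.98,0],-0.008],[[-0.22,0.98,0],-0.008],[[-0.22,0.98,0],-0.008],[[-0.22,0.98,0],-0.008]]'

```text
t: 12.25
tool_pos: [0.5335, 0.0398, 0.2169]
eef_rot: [0.746, 0.665, -0.0, -0.0]
ft_force: [0.6, -0.2, 0.4]
finger_gap: 1.001
grasp_force: 0.0
```

Emit:
drive_tool --motion '[[[-0.22,0.98,0],-0.008],[[-0.22,0.98,0],-0.008],[[-0.22,0.98,0],-0.008],[[-0.22,0.98,0],-0.008],[[-0.22,0.98,0],-0.008],[[-0.22,0.98,0],-0.008],[[-0.22,0.98,0],-0.006],[[0,0,0],-0.006]]'

```text
t: 13.25
tool_pos: [0.5026, 0.1771, 0.217]
eef_rot: [0.805, 0.593, -0.001, -0.0]
ft_force: [-0.3, 0.1, -0.4]
finger_gap: 1.0
grasp_force: 0.0
```

Run:
```python
from h import *
c=cap("wrist"); W=fpts(c); o=env.get_obs(); print(o["t"],o["tool_pos"],yaw())
for W in (W,np.load("w1.npz")["W"]):
    for zr in((.05,.062),(.054,.06)): print(clusters(W,*zr,xr=(.42,.54),yr=(.21,.34),res=.001,mn=150))
    P=W.reshape(-1,3);k=(P[:,2]>.052)&(P[:,2]<.062)&(abs(P[:,0]-.48)<.06)&(abs(P[:,1]-.277)<.06)
    print(cv2.minAreaRect((P[k,:2]*1000).astype(np.float32)),k.sum(),P[k].mean(0))
```

```text
13.3 [0.50281504 0.17645095 0.21713021] -17.360211308117904
[(array([0.478 , 0.2768]), (0.0637, 0.0472), 67.2, 2767)]
[(array([0.4779, 0.2767]), (0.0635, 0.0471), 67.2, 2750)]
((477.95770263671875, 276.5955810546875), (62.59056854248047, 45.85190200805664), 66.68217468261719) 2269 [0.47835507 0.27651888 0.05698523]
[(array([0.4768, 0.2769]), (0.063, 0.0472), 65.3, 2753)]
[(array([0.4768, 0.2769]), (0.063, 0.0472), 65.3, 2715)]
((476.7861328125, 276.7021179199219), (61.41907501220703, 45.49808883666992), 65.4675064086914) 1849 [0.47658347 0.27789029 0.05694206]
```

Emit:
drive_tool --motion '[[[-0.25,0.98,0],-0.012],[[-0.25,0.98,0],-0.012],[[-0.25,0.98,0],-0.01],[[-0.25,0.98,0],0],[[-0.25,0.98,0],0],[[0,0.1,-0.98],0],[[0,0,-0.98],0],[[0,0,-0.98],0]]'

```text
t: 14.3
tool_pos: [0.4782, 0.2767, 0.1583]
eef_rot: [0.836, 0.549, 0.0, 0.0]
ft_force: [0.3, -0.1, -0.2]
finger_gap: 0.999
grasp_force: 0.0
```

Emit:
drive_tool --motion '[[[0,0,-0.98],0],[[0,0,-0.98],0],[[0,0,-0.5],0],[[0,0,0],0],[[0,0,0],0]]'

```text
t: 14.92
tool_pos: [0.4787, 0.2765, 0.1104]
eef_rot: [0.836, 0.549, 0.0, 0.0]
ft_force: [-0.3, -0.5, 0.3]
finger_gap: 0.999
grasp_force: 0.0
```

Emit:
drive_tool --motion '[[[-0.05,0,-0.98],0],[[0,0,-0.98],0],[[0,0,-0.98],0],[[0,0,-0.98],0],[[0,0,-0.68],0],[[0,0,0],0],[[0,0,0],0]]'

```text
t: 15.8
tool_pos: [0.4778, 0.2764, 0.0184]
eef_rot: [0.836, 0.549, 0.0, 0.0]
ft_force: [-0.5, 0.6, 0.5]
finger_gap: 1.004
grasp_force: 0.0
```

Emit:
drive_tool --motion '[[[0,0,0],0],[[0,0,0],0],[[0,0,0],0],[[0,0,0],0]]' --fingers -1 --force 25

```text
t: 16.3
tool_pos: [0.4775, 0.2764, 0.0184]
eef_rot: [0.836, 0.549, 0.0, -0.0]
ft_force: [-2.5, 0.0, 9.3]
finger_gap: 0.496
grasp_force: 24.1
```

Emit:
drive_tool --motion '[[[0,0,0.5],0],[[0,0,0.98],0],[[0,0,0.98],0],[[0,0,0.98],0],[[0,0,0.98],0],[[0,0,0.98],0],[[0,0,0.6],0],[[0,0,0],0]]'

```text
t: 17.3
tool_pos: [0.4778, 0.2764, 0.1386]
eef_rot: [0.836, 0.549, 0.001, 0.0]
ft_force: [-0.1, -0.7, -0.6]
finger_gap: 0.497
grasp_force: 25.5
```

Emit:
drive_tool --motion '[[[0.29,-0.98,0.1],0.01],[[0.29,-0.98,0],0.01],[[0.29,-0.98,0],0.01],[[0.29,-0.98,0],0.01],[[0.29,-0.98,0],0.01],[[0.29,-0.98,0],0.01],[[0.29,-0.98,0],0.01],[[0.29,-0.98,0],0.01]]'

```text
t: 18.3
tool_pos: [0.5234, 0.1186, 0.1389]
eef_rot: [0.76, 0.649, -0.001, -0.0]
ft_force: [-0.6, 0.4, -0.5]
finger_gap: 0.497
grasp_force: 25.5
```

Emit:
drive_tool --motion '[[[0.29,-0.98,0],0.01],[[0.29,-0.98,0],0.01],[[0.29,-0.98,0],0.01],[[0.29,-0.98,0],0.01],[[0.29,-0.98,0],0.01],[[0.29,-0.98,0],0.01],[[0.29,-0.98,0],0.01],[[0.29,-0.98,0],0.006]]'

```text
t: 19.3
tool_pos: [0.5697, -0.038, 0.1388]
eef_rot: [0.678, 0.735, -0.0, -0.001]
ft_force: [0.3, -0.2, -0.5]
finger_gap: 0.499
grasp_force: 25.5
```

Emit:
drive_tool --motion '[[[0,-0.15,0],0],[[0,0,0],0]]'

```text
t: 19.55
tool_pos: [0.5695, -0.0402, 0.1392]
eef_rot: [0.678, 0.735, -0.0, -0.001]
ft_force: [0.0, 0.0, -0.9]
finger_gap: 0.499
grasp_force: 25.5
```

Run:
```python
from h import *
c=cap("wrist"); W=fpts(c); cv2.imwrite("pics/w4.png",c["frame"][...,::-1]); o=env.get_obs(); print(o["t"],o["tool_pos"],yaw(),'tcp s,t',st(o["tool_pos"])*1000)
P=W.reshape(-1,3);q=st(P);k=(P[:,2]>.165)&(P[:,2]<.19)&(abs(q[:,0]-.03)<.05)&(abs(q[:,1])<.019)
print(k.sum(),np.percentile(q[k,0],[1,5,50,95,99])*1000,np.percentile(P[k,2],[5,50,95]))
for tc in(-.05,0.05): print(tc,[(int(a),int(b),float(z)) for a,b,z in prof(W,tc,.008) if b-a>6])
```

```text
19.6 [ 0.56958678 -0.03991703  0.13934423] 4.598709744858363 tcp s,t [20.22609479  1.02947536]
8246 [-8.846026   -5.26903256 26.95869271 51.03637218 51.40672728] [0.17401779 0.17753627 0.17854419]
-0.05 [(-152, -128, 56.8), (-112, -80, 61.0), (-28, -16, 60.7), (-14, 6, 11.1), (34, 46, 11.1), (54, 110, 65.9), (110, 142, 57.8), (148, 158, 11.2)]
0.05 [(-152, -128, 56.6), (-114, -74, 60.9), (-28, -16, 60.2), (-14, 6, 11.0), (34, 46, 11.0), (54, 110, 66.0), (110, 144, 57.6), (148, 158, 11.2)]h.py:46: RuntimeWarning: Mean of empty slice
  o.append((round(e[st0]*1000),round(e[j]*1000),round(np.nanmean(zz[st0:j])*1000,1))); st0=j
```

View pics/w4.png

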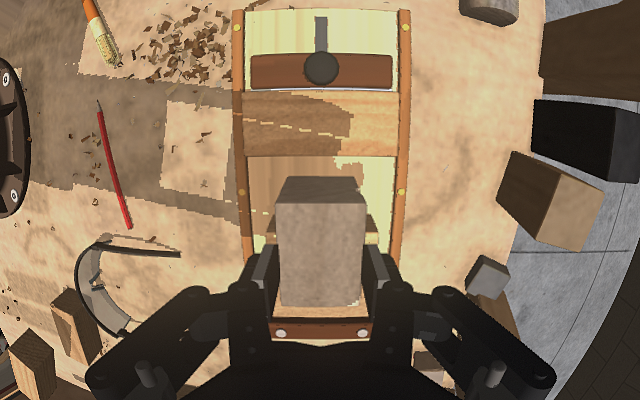

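The pale block is held square to the row over the gap, its top edge at (320,185). Its ends are at s −11 and 51, against gap faces at −15 and 55. Lowering now.

Emit:
drive_tool --motion '[[[0,0,-0.9],0],[[0,0,-0.9],0],[[0,0,-0.9],0],[[0,0,-0.7],0],[[0,0,-0.5],0],[[0,0,-0.5],0],[[0,0,-0.5],0],[[0,0,0],0]]'

```text
t: 20.6
tool_pos: [0.5697, -0.0404, 0.0411]
eef_rot: [0.678, 0.735, -0.0, -0.0]
ft_force: [-0.2, -0.1, -0.8]
finger_gap: 0.5
grasp_force: 25.6
```

Emit:
drive_tool --motion '[[[0,0,-0.25],0],[[0,0,-0.15],0],[[0,0,-0.08],0],[[0,0,0],0]]'

```text
t: 21.1
tool_pos: [0.5701, -0.0404, 0.0322]
eef_rot: [0.678, 0.735, -0.0, -0.0]
ft_force: [1.1, -0.0, -1.2]
finger_gap: 0.494
grasp_force: 25.6
```

Emit:
drive_tool --motion '[[[0,0,-0.05],0],[[0,0,0],0]]'

```text
t: 21.35
tool_pos: [0.5701, -0.0404, 0.0312]
eef_rot: [0.678, 0.735, 0.0, 0.0]
ft_force: [0.7, -0.7, -1.8]
finger_gap: 0.497
grasp_force: 25.6
```

Emit:
drive_tool --motion '[[[0,0,-0.03],0],[[0,0,0],0]]'

```text
t: 21.6
tool_pos: [0.5702, -0.0404, 0.0307]
eef_rot: [0.678, 0.735, 0.0, 0.0]
ft_force: [-0.2, 0.0, 0.4]
finger_gap: 0.499
grasp_force: 26.1
```

Emit:
drive_tool --motion '[[[0,0,-0.02],0],[[0,0,0],0]]'

```text
t: 21.85
tool_pos: [0.5702, -0.0404, 0.0305]
eef_rot: [0.678, 0.735, 0.0, 0.0]
ft_force: [-1.2, -1.0, 6.2]
finger_gap: 0.496
grasp_force: 28.5
```

Emit:
drive_tool --motion '[[[0,0,0],0],[[0,0,0],0],[[0,0,0],0]]' --fingers 0.7

```text
t: 22.22
tool_pos: [0.5701, -0.0404, 0.0301]
eef_rot: [0.678, 0.735, 0.0, -0.0]
ft_force: [0.4, -0.1, -0.1]
finger_gap: 0.854
grasp_force: 0.0
```

Emit:
drive_tool --motion '[[[0,0,0.4],0],[[0,0,0.8],0],[[0,0,0.98],0],[[0,0,0.98],0],[[0,0,0.98],0],[[0,0,0.98],0],[[0,0,0.9],0],[[0,0,0],0]]'

```text
t: 23.22
tool_pos: [0.5713, -0.0405, 0.1528]
eef_rot: [0.678, 0.735, 0.001, 0.001]
ft_force: [0.5, -0.3, -0.4]
finger_gap: 0.851
grasp_force: 0.0
```

Emit:
drive_tool --motion '[[[-0.08,0.9,0],0],[[-0.08,0.9,0],0],[[-0.08,0.9,0],0],[[-0.08,0.9,0],0],[[-0.08,0.9,0],0],[[-0.08,0.9,0],0],[[-0.08,0.9,0],0],[[-0.08,0.95,0],0]]' --fingers -1 --force 20

```text
t: 24.22
tool_pos: [0.5572, 0.1058, 0.1506]
eef_rot: [0.678, 0.735, -0.0, 0.0]
ft_force: [0.6, 0.0, 0.3]
finger_gap: -0.001
grasp_force: 0.0
```

Emit:
drive_tool --motion '[[[0,0,0],0],[[0,0,0],0]]'

```text
t: 24.48
tool_pos: [0.5573, 0.1046, 0.1506]
eef_rot: [0.678, 0.735, -0.0, 0.0]
ft_force: [-0.2, -0.5, -0.2]
finger_gap: 0.001
grasp_force: 0.0
```

Run:
```python
from h import *
o=env.get_obs(); print(o["t"],o["tool_pos"],yaw(),'tcp s,t',st(o["tool_pos"])*1000,o["ft_force"])
for n in("scene","side","wrist"):
    c=cap(n); W=fpts(c) if n=="wrist" else pts(c); cv2.imwrite(f"pics/{n}5.png",c["frame"][...,::-1])
    P=W.reshape(-1,3);q=st(P);k=(P[:,2]>.066)&(P[:,2]<.074)&(abs(q[:,1])<.06)&(q[:,0]<.054)&(q[:,0]>-.03)
    if k.sum()>20: print(n,'pale top',k.sum(),np.percentile(q[k],[2,50,98],axis=0).round(4).tolist(),np.median(P[k,2]), cv2.minAreaRect((P[k,:2]*1000).astype(np.float32)))
    print([(int(a),int(b),float(z)) for a,b,z in prof(W,.05,.008) if b-a>6 and a>-60])
a=cv2.imread("pics/scene5.png")[150:240,280:420]; cv2.imwrite("pics/s5c.png",cv2.resize(a,None,fx=5,fy=5,interpolation=cv2.INTER_CUBIC))
```

```text
24.475 [0.55733378 0.10461338 0.15058564] 4.642660377685233 tcp s,t [165.2723266    1.90497151] [-0.2099892  -0.51483446 -0.19194246]
scene pale top 215 [[-0.0124, -0.0213], [0.0177, 0.0017], [0.0527, 0.0231]] 0.07004757815006424 ((581.0661010742188, -45.8074951171875), (101.87140655517578, 80.7634506225586), 6.250481605529785)
[(-16, -6, 12.9), (-4, 8, 12.6), (18, 26, 11.8), (28, 38, 12.2), (38, 46, 13.0), (60, 70, 67.0), (94, 106, 68.2), (120, 128, 59.2)]
side pale top 132 [[-0.0055, -0.024], [0.0246, -0.003], [0.0529, 0.0184]] 0.06889244494264668 ((574.0675659179688, -36.577571868896484), (45.186893463134766, 62.36753463745117), 5.967007637023926)
[(64, 88, 66.3), (90, 100, 66.7), (118, 126, 58.3), (148, 158, 12.3)]
wrist pale top 200 [[-0.0085, -0.0042], [0.0067, 0.0014], [0.0233, 0.0069]] 0.06898572944041834 ((570.12744140625, -52.565757751464844), (11.220229148864746, 32.73363494873047), 5.036201477050781)
[(56, 108, 66.0), (110, 140, 57.8), (144, 158, 11.0)]h.py:46: RuntimeWarning: Mean of empty slice
  o.append((round(e[st0]*1000),round(e[j]*1000),round(np.nanmean(zz[st0:j])*1000,1))); st0=j
```

View pics/s5c.png

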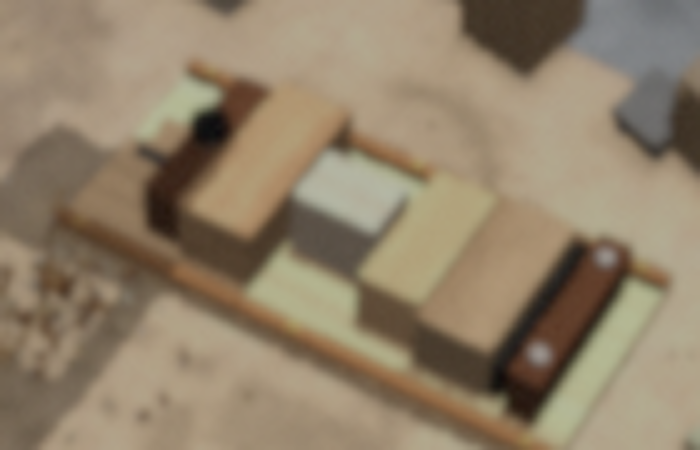

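The pale block stands upright in the gap at crop (350,210), with its top at 70 mm. Next I go down behind the jaw.

Emit:
drive_tool --motion '[[[0.05,0.1,-0.98],0],[[0,0,-0.98],0],[[0,0,-0.98],0],[[0,0,-0.98],0],[[0,0,-0.98],0],[[0,0,-0.8],0],[[0,0,-0.2],0],[[0,0,0],0]]'

```text
t: 25.62
tool_pos: [0.5584, 0.1065, 0.0327]
eef_rot: [0.678, 0.735, -0.0, -0.0]
ft_force: [0.8, -0.7, 0.8]
finger_gap: -0.002
grasp_force: 0.0
```

Emit:
drive_tool --motion '[[[0.02,-0.25,0],0],[[0.02,-0.2,0],0],[[0.01,-0.12,0],0]]'

```text
t: 26.0
tool_pos: [0.5596, 0.0948, 0.033]
eef_rot: [0.678, 0.735, 0.0, 0.0]
ft_force: [0.5, -1.2, -0.4]
finger_gap: -0.002
grasp_force: 0.0
```

Emit:
drive_tool --motion '[[[0.01,-0.1,0],0],[[0.01,-0.1,0],0],[[0.01,-0.1,0],0]]'

```text
t: 26.38
tool_pos: [0.5599, 0.0896, 0.0326]
eef_rot: [0.678, 0.735, 0.0, -0.0]
ft_force: [-1.3, 8.4, 0.7]
finger_gap: -0.001
grasp_force: 4.1
```

Emit:
drive_tool --motion '[[[0,-0.05,0],0],[[0.01,-0.05,0],0],[[0,-0.05,0],0]]'

```text
t: 26.75
tool_pos: [0.5601, 0.0868, 0.0326]
eef_rot: [0.678, 0.735, 0.0, -0.0]
ft_force: [-0.8, 7.9, 0.7]
finger_gap: -0.004
grasp_force: 4.3
```

Emit:
drive_tool --motion '[[[0,-0.05,0],0],[[0.01,-0.05,0],0],[[0,-0.05,0],0]]'

```text
t: 27.12
tool_pos: [0.5604, 0.0839, 0.0326]
eef_rot: [0.678, 0.735, 0.0, -0.0]
ft_force: [-0.5, 8.5, 0.1]
finger_gap: 0.002
grasp_force: 4.2
```

Emit:
drive_tool --motion '[[[0,-0.03,0],0],[[0.01,-0.03,0],0]]'

```text
t: 27.38
tool_pos: [0.5605, 0.0828, 0.0326]
eef_rot: [0.678, 0.735, 0.0, -0.0]
ft_force: [-1.2, 10.7, 0.9]
finger_gap: 0.002
grasp_force: 4.9
```

Emit:
drive_tool --motion '[[[0,-0.03,0],0],[[0,-0.03,0],0]]'

```text
t: 27.62
tool_pos: [0.5605, 0.0817, 0.0326]
eef_rot: [0.678, 0.735, 0.0, -0.0]
ft_force: [-1.3, 11.2, 0.6]
finger_gap: 0.001
grasp_force: 5.7
```

Emit:
drive_tool --motion '[[[0,-0.03,0],0],[[0,-0.02,0],0]]'

```text
t: 27.88
tool_pos: [0.5606, 0.0807, 0.0326]
eef_rot: [0.678, 0.735, 0.0, -0.0]
ft_force: [-0.6, 11.6, 0.3]
finger_gap: 0.0
grasp_force: 5.9
```

Emit:
drive_tool --motion '[[[0,-0.025,0],0],[[0,0,0],0]]'

```text
t: 28.12
tool_pos: [0.5606, 0.0804, 0.0327]
eef_rot: [0.678, 0.735, 0.001, -0.0]
ft_force: [-0.2, 12.3, 0.5]
finger_gap: -0.001
grasp_force: 6.3
```

Emit:
drive_tool --motion '[[[0,-0.02,0],0],[[0,0,0],0]]'

```text
t: 28.38
tool_pos: [0.5607, 0.0801, 0.0326]
eef_rot: [0.678, 0.735, 0.001, -0.0]
ft_force: [0.0, 13.7, 0.3]
finger_gap: -0.002
grasp_force: 7.0
```

Emit:
drive_tool --motion '[[[0,-0.02,0],0],[[0,0,0],0]]'

```text
t: 28.62
tool_pos: [0.5606, 0.0798, 0.0326]
eef_rot: [0.678, 0.735, 0.001, -0.0]
ft_force: [-0.2, 16.3, -0.2]
finger_gap: -0.004
grasp_force: 7.6
```

Emit:
drive_tool --motion '[[[0,-0.01,0],0],[[0,0,0],0]]'

```text
t: 28.88
tool_pos: [0.5607, 0.0797, 0.0327]
eef_rot: [0.678, 0.735, 0.001, -0.0]
ft_force: [-0.7, 15.5, 1.0]
finger_gap: 0.001
grasp_force: 8.1
```

Emit:
drive_tool --motion '[[[0,-0.01,0],0],[[0,0,0],0]]'

```text
t: 29.12
tool_pos: [0.5607, 0.0795, 0.0327]
eef_rot: [0.678, 0.735, 0.001, -0.0]
ft_force: [-0.3, 17.1, 0.9]
finger_gap: -0.003
grasp_force: 8.4
```

Emit:
drive_tool --motion '[[[0,0,0],0]]'

```text
t: 29.25
tool_pos: [0.5607, 0.0796, 0.0327]
eef_rot: [0.678, 0.735, 0.001, -0.0]
ft_force: [-0.5, 16.7, 0.6]
finger_gap: -0.001
grasp_force: 8.4
```

Snug at about 17 N, so I ease off, back away and check.

Emit:
drive_tool --motion '[[[0,0.02,0],0],[[0,0.05,0],0],[[0,0.2,0],0],[[0,0.6,0],0],[[0,0,0.9],0],[[0,0,0.98],0],[[0,0,0.98],0],[[0,0,0.98],0]]'

```text
t: 30.25
tool_pos: [0.5607, 0.0955, 0.1113]
eef_rot: [0.678, 0.735, 0.0, 0.0]
ft_force: [1.0, 0.2, 0.6]
finger_gap: -0.003
grasp_force: 0.0
```

Emit:
drive_tool --motion '[[[0,0,0.98],0],[[0,0,0.98],0],[[0,0,0.98],0],[[0,0,0.98],0],[[0,0,0],0],[[0,0,0],0]]'

```text
t: 31.0
tool_pos: [0.5602, 0.0955, 0.1878]
eef_rot: [0.678, 0.735, -0.0, -0.0]
ft_force: [-1.2, 0.2, -0.5]
finger_gap: 0.001
grasp_force: 0.0
```

```bash
python3 - 2>/dev/null <<'E'
from h import *
o=env.get_obs(); print(o["t"],o["tool_pos"],o["ft_force"])
for n in("side","scene","wrist"):
    c=cap(n); W=fpts(c) if n=="wrist" else pts(c); cv2.imwrite(f"pics/{n}6.png",c["frame"][...,::-1])
    for tc in (-.01,.01): print(n,tc,[(int(a),int(b),float(z)) for a,b,z in prof(W,tc,.008)])
a=cv2.imread("pics/scene6.png")[150:240,280:420]; b=cv2.imread("pics/wrist6.png")
cv2.imwrite("pics/s6c.png",np.vstack([cv2.resize(a,(500,322),interpolation=cv2.INTER_CUBIC),cv2.resize(b[180:400,200:440],(500,275))[:278]]))
E
```

```text
31.0 [0.56022524 0.09545813 0.18779583] [-1.180326    0.2044021  -0.45493102]
side -0.01 [(-200, -198, nan), (-198, -196, nan), (-196, -194, nan), (-194, -192, nan), (-192, -190, nan), (-190, -188, nan), (-188, -186, nan), (-186, -184, nan), (-184, -182, nan), (-182, -180, nan), (-180, -178, nan), (-178, -176, nan), (-176, -174, nan), (-174, -172, nan), (-172, -170, nan), (-170, -168, nan), (-168, -166, nan), (-166, -164, nan), (-164, -162, nan), (-162, -160, nan), (-160, -158, nan), (-158, -156, nan), (-156, -154, nan), (-154, -152, nan), (-152, -150, nan), (-150, -148, nan), (-148, -146, nan), (-146, -144, nan), (-144, -142, nan), (-142, -140, nan), (-140, -134, 56.7), (-134, -132, nan), (-132, -126, 54.3), (-126, -124, 59.3), (-124, -122, 56.2), (-122, -120, nan), (-120, -118, nan), (-118, -116, nan), (-116, -114, nan), (-114, -112, 61.0), (-112, -108, 58.8), (-108, -104, 62.4), (-104, -102, nan), (-102, -100, nan), (-100, -92, 60.5), (-92, -90, nan), (-90, -86, 59.1), (-86, -84, 63.8), (-84, -80, 61.0), (-80, -78, nan), (-78, -74, 60.5), (-74, -72, nan), (-72, -70, 59.4), (-70, -
[... 9904 characters left out ...]
8, 10, nan), (10, 12, nan), (12, 14, nan), (14, 16, nan), (16, 18, nan), (18, 20, nan), (20, 22, nan), (22, 24, nan), (24, 26, nan), (26, 28, nan), (28, 30, nan), (30, 32, nan), (32, 34, nan), (34, 36, nan), (36, 38, nan), (38, 40, nan), (40, 42, nan), (42, 44, nan), (44, 46, nan), (46, 48, nan), (48, 50, nan), (50, 52, nan), (52, 54, nan), (54, 56, nan), (56, 58, nan), (58, 60, nan), (60, 62, nan), (62, 64, nan), (64, 66, nan), (66, 68, nan), (68, 70, nan), (70, 72, nan), (72, 74, nan), (74, 76, nan), (76, 78, nan), (78, 98, 66.1), (98, 100, 60.9), (100, 104, 57.2), (104, 124, 73.3), (124, 126, 66.9), (126, 130, 58.1), (130, 132, 34.8), (132, 148, 11.4), (148, 150, 272.2), (150, 158, 11.9)]
```

View pics/s6c.png

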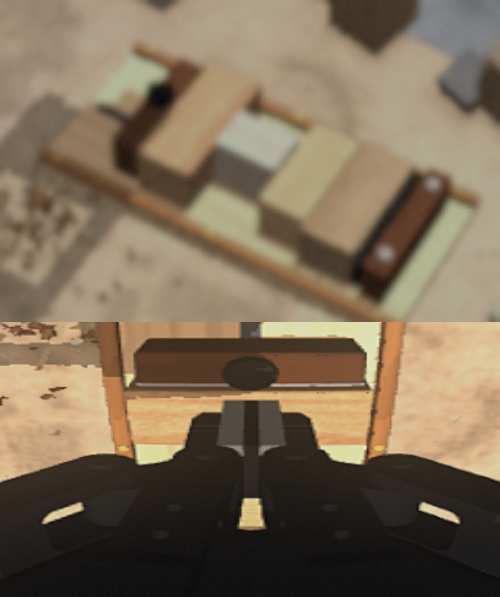

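The row is closed up: in the upper view the pale block at (255,150) touches B and C. The profile runs without gaps from the pad to the jaw, with faces at about −17, 45 and 99 mm.

```bash
python3 -c "
from bench import env
print(env.sign_off())"
```

```text
the job is handed in; nothing more can be done
None
```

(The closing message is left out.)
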